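# Lock the pill case away in the medicine cabinet

### The job

Put the white pill case flat into the open drawer of the medicine cabinet, lengthwise with its orange tab towards the drawer's handle, then push the drawer fully shut. Then take the red-handled key from its wooden stand, push it all the way into the brass lock on top of the cabinet, turn it clockwise (seen from above) as far as it goes, and leave it in the lock. Leave the small white pill bottle and the yellow-lidded jar where they stand.

Things in the scene. Friction and masses are not known exactly. Their poses are not given: they have to be found in the camera images.
- pill_case: white pill case, 96 x 40 x 24 mm including tab, lies flat on the table. Origin under its middle, z up; its x axis runs lengthwise towards the orange tab. The white body spans x -48 to +36 mm, is 40 mm wide (y) and 24 mm high; the tab at the +x end is 24 mm wide and 12 mm high. 90 g
- case_tab (a point): outer end of the orange tab of the pill case, 48 mm from the case's origin, 6 mm above its underside
- medcab: white medicine cabinet, 240 mm deep (x), 180 mm wide (y), 100 mm high, fixed to the table. Origin under its middle; its front, with the blue drawer, faces its own -x. The lock stands on its top, 45 mm in front of the middle
- medcab_drawer0_handle (a point): middle of the steel bar handle (90 mm long along the cabinet's y, 11 mm thick), 35 mm in front of the blue drawer face and about 60 mm above the table; the drawer face is 15 mm thick with its top edge 87 mm above the table. Axes parallel to the cabinet's
- medcab_drawer0: drawer; axes as the cabinet's, origin 16 mm above the table under the tray's middle. Tray inside x -97 to 97, y -69 to 69 mm, floor 6 mm above origin, walls to 62, blue front (outer face x = -118) to 71 mm. Packs 35 mm high fixed at y 38 to 69, x -20 to 80. Opened by d (start 145 to 165 mm), its origin is at x = -1.5 mm - d from the cabinet's, and tray x below d - 104 mm is clear of the roof
- lock_mouth (a point): centre of the keyhole mouth at the top of the round brass lock cylinder (52 mm diameter, 36 mm high), 140 mm above the table. The slot is 23 mm along this point's x axis and 11 mm along its y, 36 mm deep, with a 3 mm chamfer. The point turns with the lock
- lock (a joint): turn of the lock cylinder in rad: 0 = open (slot across the cabinet), grows clockwise seen from above to its stop at 1.57 = locked (slot along the cabinet's x). It starts at 0 to 0.12
- key: big key upright in its stand, blade down. Origin at the middle of the blade's lower end, z up. Steel blade 20 (x) x 8 (y) mm, z 0 to 36; collar 30 mm diameter, z 36 to 40, which rests on lock or stand; stem 14 mm diameter; red crossbar 84 mm along x, 14 along y, z 51 to 69. Same after a half turn. 80 g. Fully in the lock its origin is 36 mm below lock_mouth; play in the slot 1.5 mm each side
- key_stand: wooden block 60 x 50 x 42 mm with a slot that holds the key, fixed to the table. Origin under its middle; the slot runs along its x
- pill_bottle: small white bottle with amber label, 48 mm diameter, 85 mm tall, standing at the left. Origin under its middle. Not to be disturbed
- yellow_jar: clear jar with yellow lid, 84 mm diameter, 120 mm tall, standing in the middle of the far side. Origin under its middle. Not to be disturbed

How it is judged:
On the way, in this order (a step that is already met when the one before it is completed fails the run):
1. the pill case lies flat and let go in the open drawer, tab towards the handle (x of pill_case in the frame of medcab_drawer0 between -0.1 and 0.1 m and y of pill_case in the frame of medcab_drawer0 between -0.08 and 0.08 m and z of pill_case in the frame of medcab_drawer0 between 0 and 0.012 m and angle between pill_case's own z axis and vertical below 0.1 rad and angle between the x axis of pill_case and the x axis of medcab_drawer0, either way round below 0.35 rad and x of medcab_drawer0_handle in the frame of pill_case above 0 m and contact force between pill_case and the fingers below 0.1 N and linear speed of pill_case below 0.03 m/s), for 0.2 s.
2. the drawer is fully shut (value of joint medcab_drawer0 below 0.008 m), for 0.2 s.
3. the key is all the way in the lock (horizontal distance between key and lock_mouth below 0.004 m and z of key in the frame of lock_mouth below -0.031 m and angle between key's own z axis and vertical below 0.1 rad and angle between the x axis of key and the x axis of lock_mouth, either way round below 0.3 rad), for 0.2 s.
4. the key is turned clockwise to the stop (all of step 3 and value of joint lock above 1.3 rad), for 0.2 s.
At the end, for the whole second after the job is handed in: Pill case at rest flat on the drawer floor, lengthwise within 0.35 rad, tab towards the handle; drawer open by less than 8 mm; key at rest in the lock within 5 mm of full depth, 4 mm of its axis, upright within 0.1 rad; lock turned past 1.3 rad (stop at 1.57) (all of step 4 and x of pill_case in the frame of medcab_drawer0 between -0.1 and 0.1 m and y of pill_case in the frame of medcab_drawer0 between -0.08 and 0.08 m and z of pill_case in the frame of medcab_drawer0 between 0 and 0.012 m and angle between pill_case's own z axis and vertical below 0.1 rad and angle between the x axis of pill_case and the x axis of medcab_drawer0, either way round below 0.35 rad and x of medcab_drawer0_handle in the frame of pill_case above 0 m and value of joint medcab_drawer0 below 0.008 m and linear speed of each of pill_case, key below 0.02 m/s); the robot touches nothing.
It fails at once if the pill bottle is moved more than 30 mm (distance of pill_bottle from where it was at the start of the episode above 0.03 m).
It fails at once if the yellow jar is moved more than 30 mm (distance of yellow_jar from where it was at the start of the episode above 0.03 m).
It also fails if it takes over 72 s, if anything falls off the work surface, if the arm or the gripper's body presses on something with over 40 N, if the wrist force passes 120 N, or if a joint passes its speed limit or range.

### The arm

A 7-joint arm with a two-finger parallel gripper is mounted at the origin on the work surface. World frame = base frame: x ahead of the robot, y to its left, z up, the work surface at z = 0. Lengths are in m, angles in rad, forces in N, time in s.
With the tool pointing down it reaches from about 0.35 to 0.9 m from the base axis. Payload 7.2 kg.
Tool frame: the origin (TCP) lies at the very end of the fingers, on their centre line; the grasp point (between the pads) lies 19 mm behind it; z points along the fingers, y is the line along which they close (so a half turn about z gives the same grasp; the last joint's range is limited). The gripper opens to 85 mm and grips with 20 to 120 N. Pads are 22 mm wide; open, the fingers measure 114 mm over their backs; the gripper's body (76 mm by 85 mm) begins 54 mm behind the grasp point. The pads swing forward as they close: fully open they stand 13 mm farther back than shut.
Start: joints at [-1.414, 0.411, -0.013, 1.596, 0.006, 1.134, -0.082], TCP at [0.139, 0.609, 0.231] pointing down, gripper open.
Joint ranges: [-2.95, 2.95], [-0.29, 1.99], [-1.47, 1.44], [0.14, 2.54], [-1.03, 4.17], [0.13, 1.85], [-2.86, 2.86]. Speed limits (rad/s): [2.39, 2.39, 3.01, 3.01, 3.14, 3.14, 3.14].

### API

Orientations are given as a unit quaternion [x, y, z, w].
In Python, from bench import ctrl gives the robot as it stands. The module is installed in compiled form; this text tells all that it offers.
- The arm moves only by the shell command python3 -m crank 'ROWS' [FORCE]. ROWS is JSON, one flat list of numbers, 7 for each row, row after row: the shift along the world's x, y, z in m, then the turn, a rotation vector about the world's x, y, z in degrees, then the finger opening in m, from 0 to 0.0854. In form: [dx, dy, dz, wx, wy, wz, hand, dx, dy, dz, wx, wy, wz, hand, ...]. A call has exactly 5 rows; each row is the pose to reach, as a shift and turn from the pose commanded when the call began; what a row does not reach only later rows make up. A row lasts 1/8 s, in which the tool goes at most 62.5 mm and 10.7 degrees, less where a joint would pass 70% of its speed; a pose out of reach is approached as far as the arm can. A call with a gripper value outside its range is refused whole. The fingers move at their own pace and stop on an object; FORCE is the grip in N (left out, the last holds). Time passes only in rows, so rows that repeat a pose let the fingers close, or fill a call up. It gives the time, the measured TCP pose, the force, the opening and the grip force at its end, in the units of the state.
- ctrl.get_state(): the state, without advancing time (a new reading comes with each control period).
- ctrl.grab_frame(name): name is "side" or "top"; returns a dict with "image" (384x512x3 uint8, blue, green, red), "depth" (384x512 float32, m along the optical axis (not along the pixel's ray), 0 where there is no reading), "intrinsics" (3x3 intrinsics, pixels), "distortion" ([k1, k2, p1, p2, k3] as OpenCV has them; the pictures are not rectified), "world_to_cam" (4x4, takes a point from world to camera coordinates). Camera axes: x right, y up, looking along -z (the intrinsics and any distortion apply to the point x, -y, -z); pixel columns grow to the right and rows downward; lengths in m; the calibration is good to about 2 mm. A picture is of the moment at which its call begins.
- ctrl.hand_in(): hands the job in; it is judged then, once.
Trained networks look in a picture, given as the dict that the camera call returned (one of the last four; its "shot" number tells which), for a name from the list of things; names that differ only in an ending like _2 or _b are one class to them, and where a whole thing is asked for, a point or a joint stands for the part that bears it (a point fixed in the world has none). Each returns a list of dicts, best first, with "p" (0 to 1); they miss things now and then, are a little off and sometimes report something else, mostly with a low value. They report only what shows in the picture. A call takes as long as a camera call.
- ctrl.search_frame(target, picture): "box" ([left, top, right, bottom] in pixels, round what is visible of it).
- ctrl.regions_of(target, picture): "pixels" (384x512 bool, what is visible of it) and "box" ([left, top, right, bottom] in pixels, round what is visible of it).
The state is a dict: "time": time; "joints": joint angles; "qvel": joint speeds; "effort": joint torques, N m; "ee_pos": TCP position; "ee_rot": TCP orientation; "wrist_force": force on the tool from outside, world axes, zero at the start; "ft_torque": the same for the moment, N m; "grip_width": finger opening in m; "finger_force": force on a finger pad.
Only numpy, scipy, OpenCV 4.12 (cv2) and the standard library are available. Lean on these libraries where they do the work, as an engineer would, in place of code of your own. Each camera call takes 0.05 s, during which the arm holds its last target. There are 200 camera calls.

## Working session

There is one attempt and no reset: what is moved stays moved. The work goes in short steps, Python scripts to look and compute and a shell command to move; the robot and the scene stay as the last step left them, time stands still between calls to the robot, and variables do not carry over. Pictures are saved under pics/ and viewed, at most 10 in all, crops included, and the job is handed in when it is done.

```bash
mkdir -p pics
cat > h.py <<'E'
import numpy as np, cv2
from bench import ctrl
def pts(f,mask=None):
    d=f["depth"]; m=(d>0) if mask is None else (mask&(d>0))
    v,u=np.nonzero(m); K=np.array(f["intrinsics"]); D=np.array(f["distortion"],float)
    n=cv2.undistortPoints(np.stack([u,v],1).astype(float)[:,None],K,D)[:,0]
    z=d[v,u]; c=np.stack([n[:,0]*z,-n[:,1]*z,-z,np.ones_like(z)],1)
    return (c@np.linalg.inv(np.array(f["world_to_cam"])).T)[:,:3]
def seg(t,f):
    r=ctrl.regions_of(t,f); return (r[0]["p"],pts(f,r[0]["pixels"]),r[0]["box"]) if r else None
def rect(p): # center, long axis dir, sizes
    (c,s,a)=cv2.minAreaRect(p[:,:2].astype(np.float32)); return np.round(c,4),np.round(s,4),round(a,1)
E
python3 - <<'E'
from h import *
for n in ("top","side"):
    f=ctrl.grab_frame(n); cv2.imwrite(f"pics/{n}0.png",f["image"])
    for t in ("pill_case","case_tab","medcab","medcab_drawer0","medcab_drawer0_handle","lock","lock_mouth","key","key_stand","pill_bottle","yellow_jar"):
        s=seg(t,f)
        if s: print(n,t,round(s[0],2),np.round(s[2]),len(s[1]),np.round(np.median(s[1],0),3),np.round(np.percentile(s[1],98,0),3),rect(s[1]))
print({k:np.round(v,3) for k,v in ctrl.get_state().items()})
E
```

```text
top pill_case 0.92 [184. 222. 200. 259.] 497 [0.493 0.225 0.023] [0.534 0.247 0.028] (array([0.4899, 0.2258]), array([0.0949, 0.0439]), 11.2)
top case_tab 0.44 [364. 216. 390. 239.] 404 [ 0.532 -0.246  0.138] [ 0.555 -0.223  0.141] (array([ 0.5327, -0.2471]), array([0.0508, 0.0503]), 1.6)
top medcab 0.62 [364. 214. 386. 235.] 465 [ 0.532 -0.244  0.137] [ 0.556 -0.223  0.141] (array([ 0.533 , -0.2554]), array([0.0512, 0.0683]), 0.8)
top medcab_drawer0 0.74 [265. 180. 349. 250.] 4050 [ 0.557 -0.107  0.023] [0.632 0.015 0.088] (array([ 0.5603, -0.0922]), array([0.23  , 0.1808]), 81.9)
top medcab_drawer0_handle 0.92 [265. 180. 350. 251.] 4043 [ 0.559 -0.106  0.023] [0.631 0.015 0.088] (array([ 0.5603, -0.0921]), array([0.2307, 0.168 ]), 85.4)
top lock 0.97 [364. 216. 387. 235.] 418 [ 0.531 -0.244  0.137] [ 0.554 -0.223  0.141] (array([ 0.5284, -0.2498]), array([0.0604, 0.0496]), 39.7)
top lock_mouth 0.74 [364. 217. 388. 237.] 396 [ 0.533 -0.242  0.138] [ 0.555 -0.223  0.141] (array([ 0.5335, -0.2464]), array([0.0488, 0.0488]), 17.0)
top key 0.62 [365. 215. 386. 234.] 410 [ 0.533 -0.245  
[... 1833 characters left out ...]
0.0453]), 78.8)
side yellow_jar 0.96 [184. 172. 217. 214.] 1146 [0.769 0.128 0.088] [0.816 0.146 0.122] (array([0.821, 0.049]), array([0.0908, 0.2208]), 36.0)
{'time': np.float64(1.2), 'joints': array([-1.414,  0.411, -0.013,  1.596,  0.006,  1.134, -0.082]), 'qvel': array([-0.001,  0.002,  0.001,  0.001, -0.002, -0.001,  0.001]), 'effort': array([-1.0000e-03, -6.0041e+01,  6.8100e-01, -2.9975e+01,  1.4000e-02,
        2.0000e-03,  0.0000e+00]), 'ee_pos': array([0.139, 0.609, 0.231]), 'ee_rot': array([ 0.112,  0.994, -0.   , -0.   ]), 'wrist_force': array([-0.054, -0.775,  0.122]), 'ft_torque': array([ 0.029, -0.023, -0.02 ]), 'finger_force': np.float64(0.0), 'grip_width': np.float64(0.085)}
```

```bash
python3 -c "
import cv2,numpy as np
a=cv2.imread('pics/top0.png');b=cv2.imread('pics/side0.png');cv2.imwrite('pics/both0.png',cv2.resize(np.vstack([a,b]),(512*600//768*1,600)) if 0 else cv2.resize(np.hstack([a,b]),(800,300)))"
```

```text
(no output)
```

View pics/top0.png

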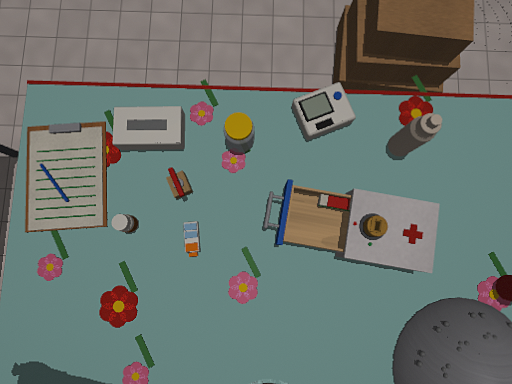

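View pics/side0.png

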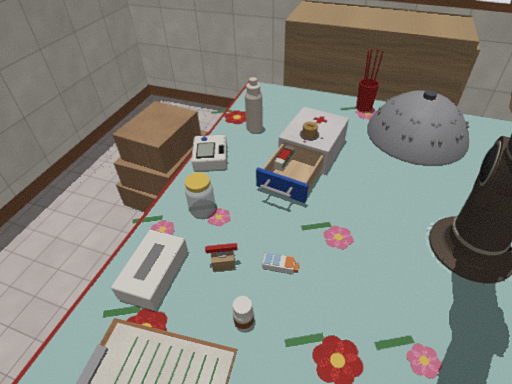

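The top view shows the case at (192,238) with its tab end down at (191,251), towards the robot. The key is at (179,184), the handle at (272,210), and the lock at (375,226) on the cabinet. The drawer opens to the left (+y). The side view agrees. Next I take precise fits.

```bash
cat > fit.py <<'E'
from h import *
def near(P,x,y,r,z0,z1): return (np.hypot(P[:,0]-x,P[:,1]-y)<r)&(P[:,2]>z0)&(P[:,2]<z1)
def box(m,P): return rect(P[m]),int(m.sum()),np.round(P[m].mean(0),4)
E
python3 - <<'E'
from fit import *
for n in ("top","side"):
    f=ctrl.grab_frame(n); P=pts(f); C=f["image"][f["depth"]>0].astype(int); B,G,R=C.T
    print(n)
    print("case top",box(near(P,.49,.225,.07,.018,.032),P)); 
    print("case all",box(near(P,.49,.225,.07,.008,.032),P))
    o=(R>1.5*B)&(R>120)&near(P,.49,.225,.08,.004,.04); print("orange",box(o,P))
    red=(R>2*G)&(R>2*B)&(R>60)&near(P,.64,.27,.08,.052,.085); print("key",box(red,P))
    m=near(P,.53,-.28,.22,.092,.108); print("roof",box(m,P))
    m=near(P,.533,-.247,.04,.13,.15); print("lock",box(m,P))
    m=(P[:,1]>-.02)&(P[:,1]<.06)&(abs(P[:,0]-.56)<.12)&(P[:,2]>.045)&(P[:,2]<.075)&(B<1.4*R); print("handle",box(m,P))
    m=(P[:,1]>-.06)&(P[:,1]<.06)&(abs(P[:,0]-.56)<.14)&(P[:,2]>.076)&(P[:,2]<.095)&(B>1.8*R); print("face",box(m,P))
    print("z table",np.round(np.median(P[near(P,.45,.1,.06,-.02,.02)][:,2]),4))
    for nm,(u0,v0,u1,v1) in dict(top=dict(a=(355,205,400,245),k=(160,165,200,205),c=(175,215,210,265)),side=dict(a=(290,110,330,145),k=(200,235,245,275),c=(255,245,305,280)))[n].items():
        cv2.imwrite(f"pics/{n}_{nm}.png",cv2.resize(f["image"][v0:v1,u0:u1],(260,260),interpolation=cv2.INTER_CUBIC))
I=[np.hstack([cv2.imread(f"pics/{n}_{k}.png") for k in "akc"]) for n in ("top","side")]
cv2.imwrite("pics/crops.png",np.vstack(I))
E
```

```text
top
case top ((array([0.4951, 0.2273]), array([0.0837, 0.0401]), 7.0), 440, array([0.4949, 0.2266, 0.0237]))
case all ((array([0.4892, 0.2264]), array([0.0956, 0.0403]), 7.0), 496, array([0.4916, 0.2256, 0.0224]))
orange ((array([0.4592, 0.2247]), array([0.0357, 0.0337]), 3.1), 131, array([0.4623, 0.2238, 0.0212]))
key ((array([0.6384, 0.2671]), array([0.0815, 0.0133]), 26.5), 150, array([0.637 , 0.2663, 0.0739]))
roof ((array([ 0.5255, -0.2999]), array([0.2261, 0.1813]), 81.3), 5748, array([ 0.5233, -0.3015,  0.0994]))
lock ((array([ 0.5335, -0.2473]), array([0.0493, 0.0506]), 1.6), 331, array([ 0.5326, -0.2469,  0.138 ]))
handle ((array([0.5712, 0.0043]), array([0.0377, 0.0985]), 82.8), 213, array([0.5709, 0.0118, 0.065 ]))
face ((array([ 0.5658, -0.0244]), array([0.0145, 0.1724]), 81.6), 366, array([ 0.565 , -0.0238,  0.0862]))
z table -0.0009
side
case top ((array([0.4934, 0.2283]), array([0.0832, 0.0424]), 5.0), 418, array([0.4932, 0.2304, 0.0241]))
case all ((array([0.4885, 0.2278]), array([0.0928, 0.0427]), 6.6), 524, array([0.4894, 0.2321, 0.0217]))
orange ((array([0.4596, 0.2243]), array([0.0344, 0.0359]), 5.6), 117, array([0.4615, 0.224 , 0.0213]))
key ((array([0.6379, 0.27  ]), array([0.0785, 0.0141]), 25.5), 204, array([0.637 , 0.272 , 0.0709]))
roof ((array([ 0.5282, -0.2986]), array([0.2303, 0.1836]), 81.3), 1727, array([ 0.5221, -0.2881,  0.1007]))
lock ((array([ 0.5329, -0.2448]), array([0.0477, 0.0482]), 5.4), 129, array([ 0.5331, -0.2427,  0.1382]))
handle ((array([0.549 , 0.0054]), array([0.0482, 0.1413]), 89.2), 153, array([0.5663, 0.0135, 0.0651]))
face ((array([ 0.5653, -0.0219]), array([0.0157, 0.1743]), 80.7), 274, array([ 0.5634, -0.0197,  0.0845]))
z table 0.0
```

View pics/crops.png

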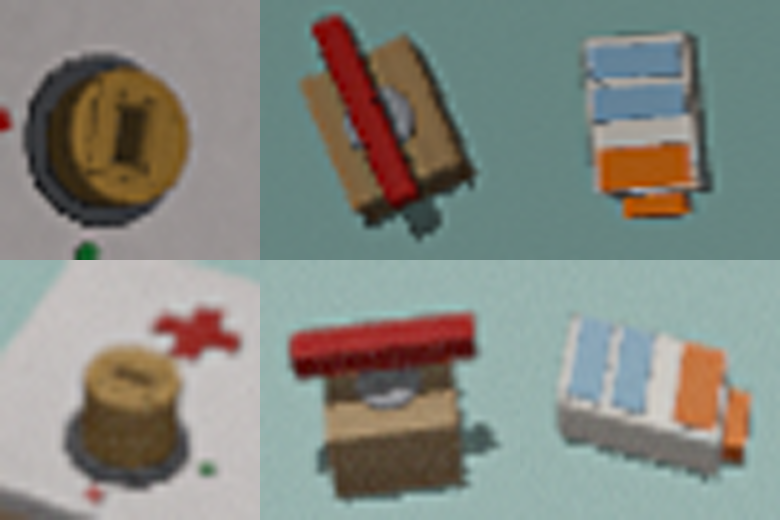

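Crops: the keyhole slot is nearly along world x, the key bar runs at about 26°, and the orange tab is on the robot side of the case (axis about 187°). Next I move above the case.

```bash
python3 -m crank '[0.045,-0.048,-0.01,0,0,5,0.065, 0.09,-0.095,-0.02,0,0,10,0.065, 0.135,-0.143,-0.03,0,0,15,0.065, 0.18,-0.19,-0.04,0,0,20,0.065, 0.18,-0.19,-0.04,0,0,20,0.065]' 30
python3 -m crank '[0.043,-0.048,-0.03,0,0,0,0.065, 0.087,-0.096,-0.05,0,0,0,0.065, 0.13,-0.144,-0.08,0,0,0,0.065, 0.1735,-0.1917,-0.11,0,0,0,0.065, 0.1735,-0.1917,-0.11,0,0,0,0.065]'
```

```text
time: 1.92
ee_pos: [0.3226, 0.4154, 0.191]
ee_rot: [-0.059, 0.998, -0.001, 0.0]
wrist_force: [-0.1, 1.3, -0.4]
grip_width: 0.0648
finger_force: 0.0
time: 2.55
ee_pos: [0.4942, 0.2253, 0.0801]
ee_rot: [-0.06, 0.998, -0.001, -0.0]
wrist_force: [-0.4, 1.1, 0.4]
grip_width: 0.0649
finger_force: 0.0
```

```bash
python3 -m crank '[0,0,-0.03,0,0,0,0.065, 0,0,-0.05,0,0,0,0.065, 0,0,-0.07,0,0,0,0.065, 0,0,-0.077,0,0,0,0.065, 0,0,-0.077,0,0,0,0.065]'
python3 -m crank '[0,0,0,0,0,0,0.03, 0,0,0,0,0,0,0.03, 0,0,0,0,0,0,0.03, 0,0,0,0,0,0,0.03, 0,0,0,0,0,0,0.03]' 35
python3 -m crank '[0,0,0.03,0,0,0,0.03, 0,0,0.07,0,0,0,0.03, 0,0,0.12,0,0,0,0.03, 0,0,0.16,0,0,0,0.03, 0,0,0.16,0,0,0,0.03]'
```

```text
time: 3.18
ee_pos: [0.4927, 0.2281, 0.0042]
ee_rot: [-0.062, 0.998, 0.0, -0.0]
wrist_force: [-0.4, 1.1, 0.5]
grip_width: 0.0648
finger_force: 0.0
time: 3.8
ee_pos: [0.4934, 0.2281, 0.0053]
ee_rot: [-0.062, 0.998, 0.0, 0.001]
wrist_force: [-1.6, 1.5, 6.9]
grip_width: 0.039
finger_force: 36.3
time: 4.42
ee_pos: [0.4946, 0.2284, 0.1678]
ee_rot: [-0.062, 0.998, 0.002, 0.003]
wrist_force: [0.5, 1.1, -0.8]
grip_width: 0.0393
finger_force: 35.7
```

```bash
python3 -m crank '[0.005,-0.03,0,0,0,-10,0.03, 0.01,-0.06,0,0,0,-20,0.03, 0.015,-0.1,0,0,0,-30,0.03, 0.02,-0.14,0,0,0,-40,0.03, 0.025,-0.16,0,0,0,-50,0.03]'
python3 -m crank '[0.005,-0.03,0,0,0,-10,0.03, 0.01,-0.06,0,0,0,-20,0.03, 0.015,-0.1,0,0,0,-30,0.03, 0.02,-0.14,0,0,0,-40,0.03, 0.026,-0.163,0,0,0,-50,0.03]'
python3 -m crank '[0,0,0,0,0,-5.5,0.03, 0,0,0,0,0,-5.5,0.03, 0,0,0,0,0,-5.5,0.03, 0,0,0,0,0,-5.5,0.03, 0,0,0,0,0,-5.5,0.03]'
python3 - <<'E'
from h import *
f=ctrl.grab_frame("top"); cv2.imwrite("pics/a.png",cv2.resize(f["image"][160:290,240:440],(800,520)))
E
```

```text
time: 5.05
ee_pos: [0.5171, 0.0648, 0.1632]
ee_rot: [0.369, 0.929, -0.001, -0.001]
wrist_force: [-0.8, -0.0, -0.1]
grip_width: 0.0395
finger_force: 35.7
time: 5.68
ee_pos: [0.5429, -0.0979, 0.1633]
ee_rot: [0.727, 0.686, -0.001, -0.0]
wrist_force: [0.5, 0.0, -0.6]
grip_width: 0.0394
finger_force: 35.7
time: 6.3
ee_pos: [0.5438, -0.0952, 0.1643]
ee_rot: [0.757, 0.654, 0.0, -0.0]
wrist_force: [-0.4, 0.2, -0.1]
grip_width: 0.0391
finger_force: 35.7
```

View pics/a.png

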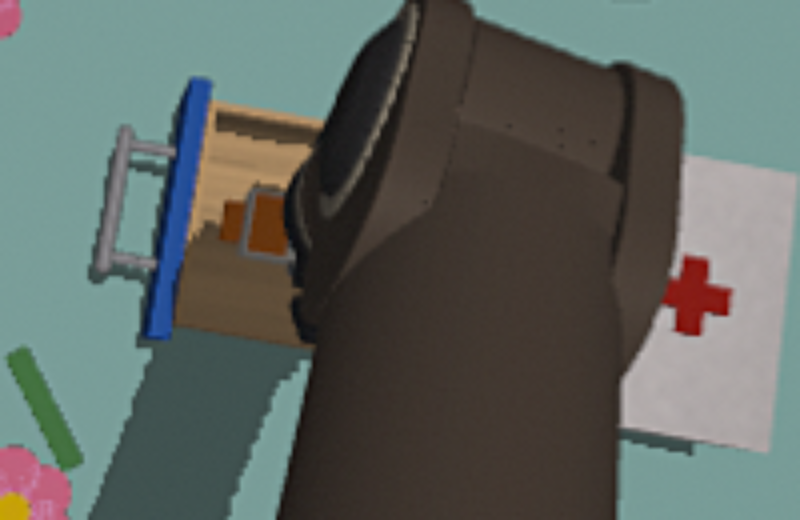

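The picture shows the case above the tray with its tab (235,220) pointing at the handle (110,200). I lower and release it.

```bash
python3 -m crank '[0,0,-0.03,0,0,0,0.03, 0,0,-0.07,0,0,0,0.03, 0,0,-0.105,0,0,0,0.03, 0,0,-0.13,0,0,0,0.03, 0,0,-0.136,0,0,0,0.03]'
python3 -m crank '[0,0,0,0,0,0,0.03, 0,0,0,0,0,0,0.056, 0,0,0,0,0,0,0.056, 0,0,0,0,0,0,0.056, 0,0,0,0,0,0,0.056]'
python3 -m crank '[0,0,0.02,0,0,0,0.056, 0,0,0.05,0,0,0,0.056, 0,0,0.1,0,0,0,0.056, 0,0,0.14,0,0,0,0.056, 0,0,0.14,0,0,0,0.056]'
```

```text
time: 6.98
ee_pos: [0.5426, -0.0952, 0.0271]
ee_rot: [0.757, 0.654, -0.001, -0.001]
wrist_force: [-14.7, 3.6, 36.8]
grip_width: 0.0392
finger_force: 40.2
time: 7.6
ee_pos: [0.5439, -0.0954, 0.0284]
ee_rot: [0.757, 0.654, 0.0, 0.0]
wrist_force: [0.2, 0.6, -0.8]
grip_width: 0.0564
finger_force: 0.0
time: 8.22
ee_pos: [0.5457, -0.0959, 0.1714]
ee_rot: [0.757, 0.654, 0.002, 0.002]
wrist_force: [0.7, 0.8, -0.8]
grip_width: 0.0561
finger_force: 0.0
```

```bash
python3 -m crank '[0.008,0.04,0,0,0,0,0, 0.018,0.08,0,0,0,0,0, 0.027,0.12,0,0,0,0,0, 0.035,0.154,0,0,0,0,0, 0.035,0.154,0,0,0,0,0]'
python3 - <<'E'
from fit import *
f=ctrl.grab_frame("top"); P=pts(f); C=f["image"][f["depth"]>0].astype(int); B,G,R=C.T
cv2.imwrite("pics/b.png",cv2.resize(f["image"][160:290,240:440],(800,520)))
f=ctrl.grab_frame("side"); cv2.imwrite("pics/b2.png",cv2.resize(f["image"][100:230,220:420],(800,520)))
P=pts(f); C=f["image"][f["depth"]>0].astype(int); B,G,R=C.T
m=(P[:,1]>-.06)&(P[:,1]<.06)&(abs(P[:,0]-.56)<.14)&(P[:,2]>.076)&(P[:,2]<.095)&(B>1.8*R); print("face",box(m,P))
E
```

```text
time: 8.85
ee_pos: [0.5785, 0.0624, 0.1668]
ee_rot: [0.755, 0.656, -0.0, -0.001]
wrist_force: [0.2, -0.5, -0.2]
grip_width: 0.0001
finger_force: 0.0
face ((array([ 0.5648, -0.0213]), array([0.0163, 0.1723]), 82.9), 240, array([ 0.5558, -0.0182,  0.0844]))
```

View pics/b2.png

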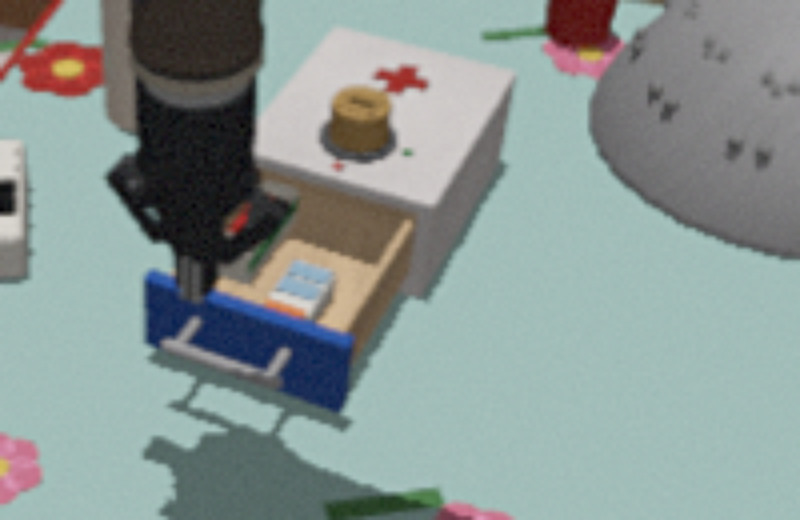

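The case (300,285) lies flat in the drawer, tab towards the handle. I lower in front of the handle and push.

```bash
python3 -m crank '[0,0.01,-0.03,0,0,0,0, 0,0.01,-0.07,0,0,0,0, 0,0.01,-0.105,0,0,0,0, 0,0.01,-0.122,0,0,0,0, 0,0.01,-0.122,0,0,0,0]'
python3 -m crank '[-0.003,-0.02,0,0,0,0,0, -0.006,-0.04,0,0,0,0,0, -0.009,-0.06,0,0,0,0,0, -0.012,-0.08,0,0,0,0,0, -0.015,-0.1,0,0,0,0,0]'
python3 -m crank '[-0.003,-0.02,0,0,0,0,0, -0.006,-0.04,0,0,0,0,0, -0.009,-0.06,0,0,0,0,0, -0.011,-0.075,0,0,0,0,0, -0.012,-0.082,0,0,0,0,0]'
```

```text
time: 9.57
ee_pos: [0.5782, 0.0674, 0.0455]
ee_rot: [0.757, 0.653, -0.001, -0.0]
wrist_force: [0.3, -0.4, 0.5]
grip_width: 0.0003
finger_force: 0.0
time: 10.2
ee_pos: [0.5638, -0.033, 0.0466]
ee_rot: [0.757, 0.653, 0.0, 0.0]
wrist_force: [1.3, 1.2, 1.0]
grip_width: -0.0001
finger_force: 0.8
time: 10.82
ee_pos: [0.5513, -0.1148, 0.0462]
ee_rot: [0.757, 0.653, -0.0, -0.0]
wrist_force: [-0.3, 2.1, -0.1]
grip_width: 0.0001
finger_force: 0.7
```

```bash
python3 -m crank '[0,-0.003,0,0,0,0,0, -0.001,-0.005,0,0,0,0,0, -0.001,-0.007,0,0,0,0,0, -0.001,-0.008,0,0,0,0,0, -0.001,-0.008,0,0,0,0,0]'
```

```text
time: 11.45
ee_pos: [0.5507, -0.1213, 0.0462]
ee_rot: [0.757, 0.654, -0.0, -0.0]
wrist_force: [-1.6, 1.2, -0.3]
grip_width: 0.0
finger_force: 0.3
```

```bash
python3 -m crank '[0,-0.001,0,0,0,0,0, 0,-0.002,0,0,0,0,0, 0,-0.003,0,0,0,0,0, 0,-0.004,0,0,0,0,0, 0,-0.004,0,0,0,0,0]'
```

```text
time: 12.08
ee_pos: [0.5508, -0.1235, 0.0462]
ee_rot: [0.756, 0.654, 0.001, -0.001]
wrist_force: [-1.0, 6.0, 1.8]
grip_width: -0.0003
finger_force: 3.3
```

```bash
python3 -m crank '[0,-0.001,0,0,0,0,0, 0,-0.002,0,0,0,0,0, 0,-0.002,0,0,0,0,0, 0,-0.002,0,0,0,0,0, 0,-0.002,0,0,0,0,0]'
python3 -m crank '[0.003,0.02,0,0,0,0,0, 0.006,0.04,0,0,0,0,0, 0.006,0.05,0.03,0,0,0,0, 0.006,0.05,0.08,0,0,0,0, 0.006,0.05,0.12,0,0,0,0]'
python3 - <<'E'
from fit import *
for n in ("top","side"):
    f=ctrl.grab_frame(n); P=pts(f); I=f["image"]; C=I[f["depth"]>0].astype(int); B,G,R=C.T
    m=(P[:,1]>-.2)&(P[:,1]<-.1)&(abs(P[:,0]-.55)<.14)&(P[:,2]>.070)&(P[:,2]<.095)&(B>1.8*R); print("face",box(m,P))
    red=(R>2*G)&(R>2*B)&(R>60)&near(P,.64,.27,.08,.052,.085); print("key",box(red,P))
    m=near(P,.533,-.247,.04,.13,.15); print("lock",box(m,P))
    if n=="top": cv2.imwrite("pics/c.png",cv2.resize(I[205:250,350:400],(600,540),interpolation=cv2.INTER_CUBIC))
    # dark slot pixels: back-project onto z=.140 plane
    K=np.array(f["intrinsics"]);D=np.array(f["distortion"],float);W=np.linalg.inv(np.array(f["world_to_cam"]))
    v,u=np.mgrid[0:384,0:512]; q=cv2.undistortPoints(np.stack([u.ravel(),v.ravel()],1).astype(float)[:,None],K,D)[:,0]
    r=np.c_[q[:,0],-q[:,1],-np.ones(len(q))]@W[:3,:3].T; o=W[:3,3]; X=o+r*((.140-o[2])/r[:,2])[:,None]
    g=I.reshape(-1,3).astype(int).sum(1)
    a=np.hypot(X[:,0]-.533,X[:,1]+.2465)<.024
    if n=="top": A=X[a];ga=g[a];print(np.percentile(ga,[2,10,20,40,60]))
    for th in (.45,.55,.65):
        t=np.median(g[a])*th; s=a&(g<t)&(np.hypot(X[:,0]-.533,X[:,1]+.2465)<.016)
        if s.sum()>5:
            Y=X[s][:,:2]; w,V=np.linalg.eigh(np.cov(Y.T)); print(n,th,s.sum(),Y.mean(0).round(4),np.sqrt(w).round(4),np.degrees(np.arctan2(V[1,1],V[0,1])).round(1))
E
```

```text
time: 12.7
ee_pos: [0.5508, -0.1236, 0.0462]
ee_rot: [0.756, 0.655, 0.001, -0.002]
wrist_force: [-1.9, 11.4, 3.3]
grip_width: 0.0001
finger_force: 5.6
time: 13.32
ee_pos: [0.5574, -0.0765, 0.168]
ee_rot: [0.757, 0.654, 0.0, 0.001]
wrist_force: [-0.4, 1.4, -0.6]
grip_width: 0.0
finger_force: 0.0
face ((array([0., 0.]), array([0., 0.]), 0.0), 0, array([nan, nan, nan]))
key ((array([0.6385, 0.2667]), array([0.0816, 0.0133]), 26.0), 153, array([0.6368, 0.2661, 0.0738]))
lock ((array([0., 0.]), array([0., 0.]), 0.0), 0, array([nan, nan, nan]))
[144. 151. 157. 162. 167.]
face ((array([ 0.5422, -0.1782]), array([0.0185, 0.17  ]), 81.3), 299, array([ 0.5367, -0.1752,  0.0819]))
key ((array([0.6374, 0.2704]), array([0.0779, 0.0135]), 24.0), 204, array([0.637, 0.272, 0.071]))
lock ((array([ 0.522 , -0.2449]), array([0.0501, 0.0253]), 80.4), 68, array([ 0.5224, -0.2395,  0.1377]))
side 0.45 8 [ 0.5405 -0.2417] [0.0028 0.0053] 63.8
side 0.55 14 [ 0.5402 -0.2448] [0.0039 0.0079] 79.9
side 0.65 17 [ 0.5399 -0.2457] [0.0043 0.0082] 84.4fit.py:3: RuntimeWarning: Mean of empty slice.
  def box(m,P): return rect(P[m]),int(m.sum()),np.round(P[m].mean(0),4)
  ret = um.true_divide(
```

View pics/c.png

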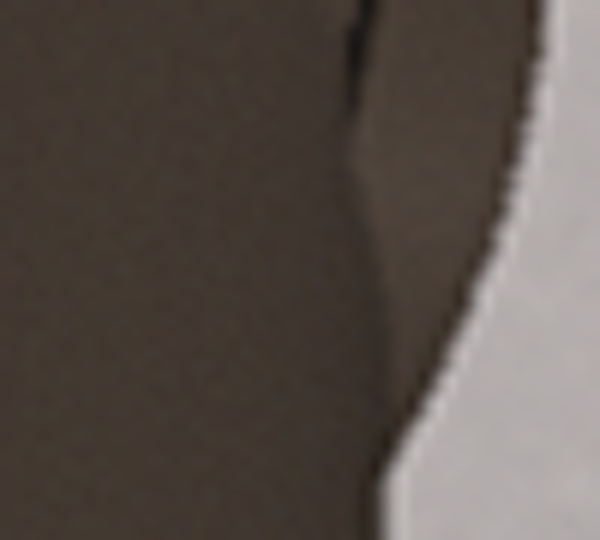

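Drawer is shut: the face moved 157 mm and the force rose at the stop. The arm hides the lock in this picture, at crop centre. Now to the key.

```bash
python3 -m crank '[0,0.03,0,0,0,10,0.04, 0,0.06,0,0,0,20,0.05, 0,0.09,0,0,0,30,0.05, 0,0.12,0,0,0,40,0.05, 0,0.15,0,0,0,50,0.05]'
python3 -m crank '[0.01,0.03,0,0,0,10,0.05, 0.02,0.07,0,0,0,20,0.05, 0.04,0.11,0,0,0,30,0.05, 0.06,0.15,0,0,0,40,0.05, 0.0814,0.1958,0,0,0,50,0.05]'
python3 -m crank '[0,0,0,0,0,10,0.05, 0,0,0,0,0,20,0.05, 0,0,0,0,0,24,0.05, 0,0,0,0,0,24,0.05, 0,0,0,0,0,24,0.05]'
python3 - <<'E'
from fit import *
f=ctrl.grab_frame("side"); I=f["image"]; cv2.imwrite("pics/d.png",cv2.resize(I[150:300,150:350],(800,600)))
f=ctrl.grab_frame("top"); I=f["image"]; P=pts(f)
m=near(P,.533,-.247,.04,.13,.15); print("lock",box(m,P))
K=np.array(f["intrinsics"]);D=np.array(f["distortion"],float);W=np.linalg.inv(np.array(f["world_to_cam"]))
S=cv2.resize(I[205:250,350:400],None,fx=4,fy=4,interpolation=cv2.INTER_CUBIC)
v,u=np.mgrid[0:S.shape[0],0:S.shape[1]]; uu=350+(u.ravel()+.5)/4-.5; vv=205+(v.ravel()+.5)/4-.5
q=cv2.undistortPoints(np.stack([uu,vv],1)[:,None],K,D)[:,0]
r=np.c_[q[:,0],-q[:,1],-np.ones(len(q))]@W[:3,:3].T; o=W[:3,3]; X=o+r*((.140-o[2])/r[:,2])[:,None]
g=S.reshape(-1,3).astype(int).sum(1); a=np.hypot(X[:,0]-.533,X[:,1]+.2465)<.016
print(np.percentile(g[a],[5,20,50,80]))
for th in (.5,.6,.7):
    s=a&(g<np.percentile(g[a],70)*th)
    if s.sum()>20: print(th,s.sum(),X[s][:,:2].mean(0).round(4),rect(X[s]))
    if s.sum()>20: w,V=np.linalg.eigh(np.cov(X[s][:,:2].T)); print(np.sqrt(w*12).round(4),np.degrees(np.arctan(V[1,1]/V[0,1])).round(1))
E
```

```text
time: 14.05
ee_pos: [0.5565, 0.0744, 0.1656]
ee_rot: [0.407, 0.913, -0.0, -0.0]
wrist_force: [0.3, 0.7, 0.3]
grip_width: 0.0503
finger_force: 0.0
time: 14.68
ee_pos: [0.6384, 0.27, 0.1654]
ee_rot: [-0.017, 1.0, -0.0, -0.0]
wrist_force: [1.8, 0.6, 0.0]
grip_width: 0.0497
finger_force: 0.0
time: 15.3
ee_pos: [0.6379, 0.2688, 0.1658]
ee_rot: [-0.221, 0.975, -0.0, -0.0]
wrist_force: [-0.5, 0.4, 0.5]
grip_width: 0.0499
finger_force: 0.0
lock ((array([ 0.5334, -0.2477]), array([0.0491, 0.0512]), 1.5), 329, array([ 0.5328, -0.2468,  0.1381]))
[122. 147. 266. 320.]
0.5 460 [ 0.532  -0.2463] (array([ 0.5319, -0.2463]), array([0.0088, 0.0205]), 79.5)
[0.0086 0.0204] -11.1
0.6 588 [ 0.5321 -0.2465] (array([ 0.5321, -0.2466]), array([0.0115, 0.0217]), 83.0)
[0.0103 0.0219] -11.0
0.7 748 [ 0.5321 -0.247 ] (array([ 0.5329, -0.2471]), array([0.0143, 0.0271]), 86.1)
[0.0124 0.0241] -6.9
```

View pics/d.png

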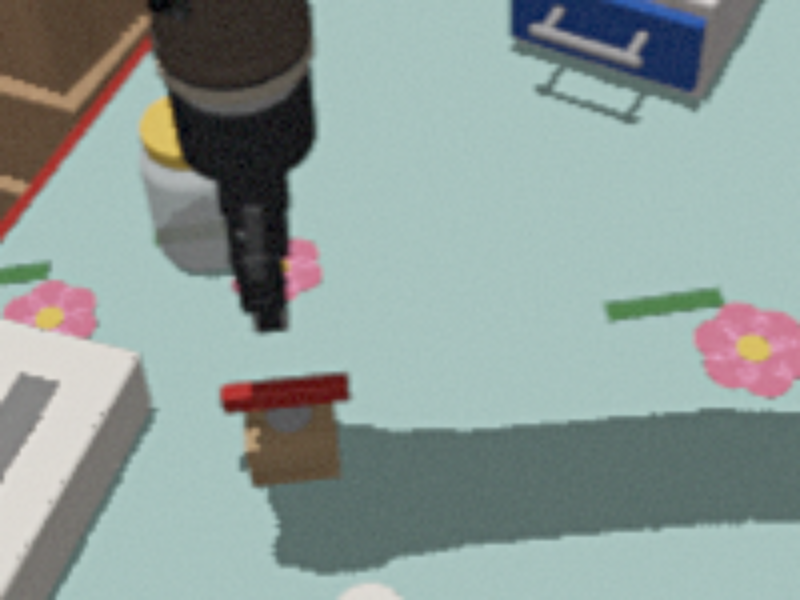

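The gripper (265,325) is aligned above the red bar (285,390). I descend and grip.

```bash
python3 -m crank '[0,0,-0.03,0,0,0,0.05, 0,0,-0.06,0,0,0,0.05, 0,0,-0.09,0,0,0,0.05, 0,0,-0.113,0,0,0,0.05, 0,0,-0.113,0,0,0,0.05]'
python3 -m crank '[0,0,0,0,0,0,0.03, 0,0,0,0,0,0,0.015, 0,0,0,0,0,0,0.005, 0,0,0,0,0,0,0.005, 0,0,0,0,0,0,0.005]' 70
```

```text
time: 16.02
ee_pos: [0.6368, 0.2679, 0.0513]
ee_rot: [-0.222, 0.975, -0.0, -0.002]
wrist_force: [-0.1, -0.4, 0.6]
grip_width: 0.0496
finger_force: 0.0
time: 16.65
ee_pos: [0.6392, 0.2687, 0.055]
ee_rot: [-0.222, 0.975, 0.0, 0.001]
wrist_force: [-1.1, -0.3, 6.4]
grip_width: 0.0123
finger_force: 69.8
```

```bash
python3 -m crank '[0,0,0.02,0,0,0,0.005, 0,0,0.05,0,0,0,0.005, 0,0,0.1,0,0,0,0.005, 0,0,0.14,0,0,0,0.005, 0,0,0.17,0,0,0,0.005]'
python3 -m crank '[-0.02,-0.04,0,0,0,-10,0.005, -0.04,-0.08,0,0,0,-20,0.005, -0.06,-0.12,0,0,0,-30,0.005, -0.08,-0.17,0,0,0,-37,0.005, -0.09,-0.22,0,0,0,-37,0.005]'
python3 -m crank '[0,-0.05,0,0,0,0,0.005, 0,-0.1,0,0,0,0,0.005, 0,-0.15,0,0,0,0,0.005, 0,-0.18,0,0,0,0,0.005, 0,-0.18,0,0,0,0,0.005]'
python3 - <<'E'
from fit import *
ims=[]
s=ctrl.get_state(); print(s["ee_pos"],s["ee_rot"],s["joints"])
for n in ("top","side"):
    f=ctrl.grab_frame(n); P=pts(f); I=f["image"]; C=I[f["depth"]>0].astype(int); B,G,R=C.T
    red=(R>2*G)&(R>2*B)&(R>60)&near(P,.548,-.132,.07,.19,.31)
    if red.sum()>8: print("key",box(red,P), np.round(P[red].min(0),4),np.round(P[red].max(0),4))
    ims.append(I)
cv2.imwrite("pics/e.png",np.hstack([cv2.resize(ims[1][60:180,220:370],(700,560))]))
E
```

```text
time: 17.27
ee_pos: [0.6384, 0.2685, 0.227]
ee_rot: [-0.222, 0.975, 0.0, 0.001]
wrist_force: [0.9, 0.8, -2.0]
grip_width: 0.0126
finger_force: 68.8
time: 17.9
ee_pos: [0.547, 0.0472, 0.2247]
ee_rot: [0.1, 0.995, 0.0, 0.0]
wrist_force: [1.6, -0.7, -1.4]
grip_width: 0.0125
finger_force: 68.9
time: 18.52
ee_pos: [0.5476, -0.1347, 0.2245]
ee_rot: [0.102, 0.995, -0.0, 0.0]
wrist_force: [-0.1, 0.6, -1.1]
grip_width: 0.0123
finger_force: 68.9
[ 0.54756117 -0.13472176  0.22451306] [ 1.01565088e-01  9.94828756e-01 -3.14197363e-04  4.24287696e-04] [-0.0665546   0.31477499  0.28106086  1.77239241 -0.09759183  1.06712826
  1.61581775]
key ((array([ 0.5211, -0.1284]), array([0.0133, 0.0302]), 78.2), 81, array([ 0.5203, -0.1268,  0.243 ])) [ 0.5066 -0.1349  0.2374] [ 0.5366 -0.1199  0.2459]
key ((array([ 0.5464, -0.129 ]), array([0.015 , 0.0807]), 75.3), 92, array([ 0.5443, -0.1255,  0.2393])) [ 0.5077 -0.1391  0.2298] [ 0.586  -0.1148  0.2461]
```

View pics/e.png

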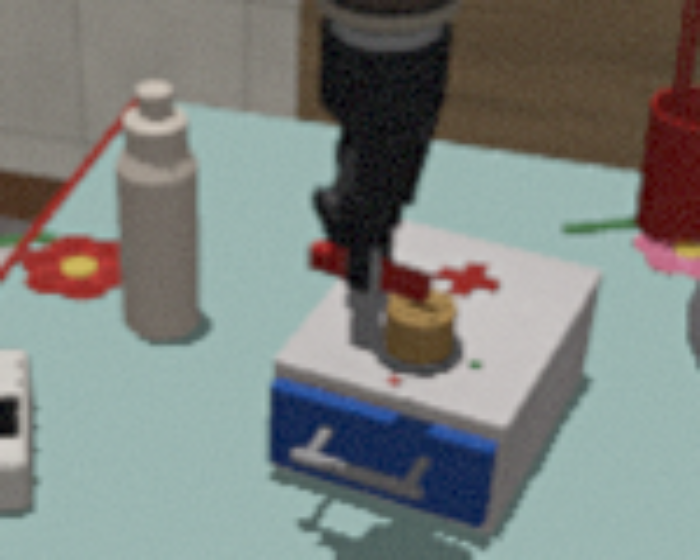

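Key (375,270) is held upright, level and centred in the grip. I move over the lock.

```bash
python3 -m crank '[-0.005,-0.04,0,0,0,0,0.005, -0.01,-0.08,0,0,0,0,0.005, -0.0155,-0.115,0,0,0,0,0.005, -0.0155,-0.115,0,0,0,0,0.005, -0.0155,-0.115,0,0,0,0,0.005]'
cat > look.py <<'E'
from fit import *
for n in ("side","top"):
    s=ctrl.get_state(); print(n,s["ee_pos"].round(4),s["wrist_force"].round(1),np.degrees(2*np.arctan2(s["ee_rot"][1],s["ee_rot"][0])).round(1)-180)
    f=ctrl.grab_frame(n); P=pts(f); I=f["image"]; C=I[f["depth"]>0].astype(int); B,G,R=C.T
    red=(R>2*G)&(R>2*B)&(R>60)&near(P,*s["ee_pos"][:2],.07,s["ee_pos"][2]-.02,s["ee_pos"][2]+.05)
    if red.sum()>8: print("key",box(red,P),np.round(P[red].min(0),4),np.round(P[red].max(0),4))
    lk=near(P,.533,-.247,.03,.13,.15)
    if lk.sum()>8: print("lock",box(lk,P),np.round(P[lk].min(0),4),np.round(P[lk].max(0),4))
    cv2.imwrite(f"pics/look_{n}.png",cv2.resize(I[60:180,250:370] if n=="side" else I[180:280,310:430],(600,600)))
E
python3 look.py
```

```text
time: 19.25
ee_pos: [0.5333, -0.2446, 0.2234]
ee_rot: [0.098, 0.995, 0.001, 0.0]
wrist_force: [0.2, 0.1, -0.9]
grip_width: 0.0128
finger_force: 68.9
side [ 0.5333 -0.2446  0.2234] [ 0.2  0.1 -0.9] -11.300000000000011
key ((array([ 0.5338, -0.2351]), array([0.0122, 0.0773]), 79.4), 71, array([ 0.53  , -0.2363,  0.2389])) [ 0.4953 -0.2473  0.2312] [ 0.5709 -0.2261  0.2468]
lock ((array([ 0.5344, -0.2455]), array([0.047 , 0.0506]), 43.0), 128, array([ 0.5337, -0.2424,  0.1382])) [ 0.5094 -0.2721  0.1302] [ 0.5578 -0.2183  0.1431]
top [ 0.5334 -0.2443  0.2234] [ 0.2  0.4 -1.4] -11.199999999999989
key ((array([ 0.5328, -0.2436]), array([0.013 , 0.0798]), 79.7), 98, array([ 0.528 , -0.2412,  0.2424])) [ 0.4946 -0.2555  0.2372] [ 0.5729 -0.2306  0.2463]
lock ((array([ 0.5273, -0.2416]), array([0.05  , 0.0355]), 42.9), 207, array([ 0.5276, -0.24  ,  0.1378])) [ 0.5087 -0.267   0.1302] [ 0.5552 -0.2224  0.143 ]
```

View pics/look_side.png

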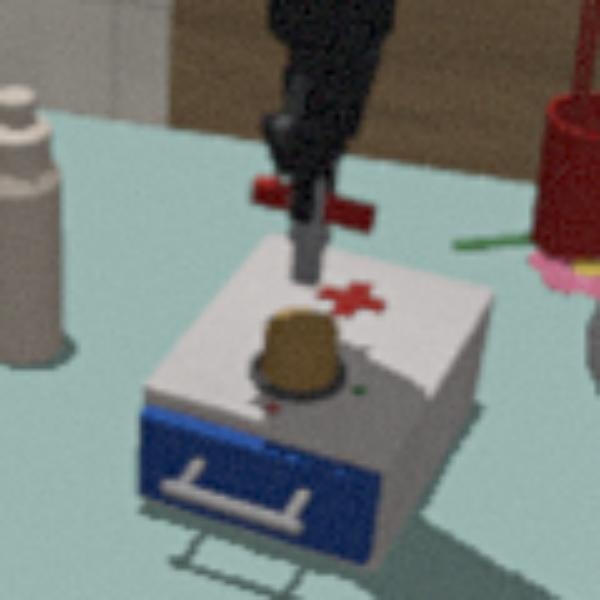

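```bash
python3 -m crank '[-0.001,-0.0025,0,0,0,0,0.005, -0.001,-0.0025,-0.015,0,0,0,0.005, -0.001,-0.0025,-0.03,0,0,0,0.005, -0.001,-0.0025,-0.03,0,0,0,0.005, -0.001,-0.0025,-0.03,0,0,0,0.005]'; python3 look.py
python3 -m crank '[0,0,-0.004,0,0,0,0.005, 0,0,-0.008,0,0,0,0.005, 0,0,-0.012,0,0,0,0.005, 0,0,-0.014,0,0,0,0.005, 0,0,-0.014,0,0,0,0.005]'
```

```text
time: 19.98
ee_pos: [0.5317, -0.2492, 0.1931]
ee_rot: [0.099, 0.995, -0.0, -0.0]
wrist_force: [0.7, 0.3, -0.9]
grip_width: 0.0124
finger_force: 68.9
side [ 0.5317 -0.2492  0.1931] [ 0.7  0.3 -0.9] -11.400000000000006
key ((array([ 0.5319, -0.2412]), array([0.0136, 0.0772]), 73.6), 75, array([ 0.5314, -0.2419,  0.2088])) [ 0.4933 -0.2571  0.1997] [ 0.5698 -0.2339  0.2157]
lock ((array([ 0.5334, -0.2442]), array([0.0484, 0.0477]), 89.3), 118, array([ 0.5327, -0.2393,  0.1381])) [ 0.5094 -0.2686  0.1302] [ 0.5572 -0.22    0.15  ]
top [ 0.5319 -0.2493  0.1934] [-1.  -0.3 -0.7] -11.400000000000006
key ((array([ 0.5317, -0.2469]), array([0.0128, 0.0799]), 77.7), 94, array([ 0.5249, -0.2459,  0.2125])) [ 0.4931 -0.2603  0.2076] [ 0.5701 -0.2362  0.2158]
lock ((array([ 0.5267, -0.2377]), array([0.0501, 0.0275]), 33.1), 162, array([ 0.5257, -0.2369,  0.1379])) [ 0.5087 -0.2592  0.1301] [ 0.5552 -0.2227  0.1465]
time: 20.7
ee_pos: [0.5316, -0.2491, 0.1791]
ee_rot: [0.099, 0.995, 0.0, -0.0]
wrist_force: [0.3, 0.6, -0.8]
grip_width: 0.0124
finger_force: 68.9
```

Key tip is about 7 mm in with no resistance. I continue.

```bash
python3 -m crank '[0,0,-0.005,0,0,0,0.005, 0,0,-0.010,0,0,0,0.005, 0,0,-0.015,0,0,0,0.005, 0,0,-0.018,0,0,0,0.005, 0,0,-0.018,0,0,0,0.005]'
```

```text
time: 21.32
ee_pos: [0.5316, -0.2491, 0.161]
ee_rot: [0.099, 0.995, 0.0, -0.0]
wrist_force: [-0.2, 0.4, -0.8]
grip_width: 0.0128
finger_force: 68.9
```

```bash
python3 -m crank '[0,0,-0.003,0,0,0,0.005, 0,0,-0.006,0,0,0,0.005, 0,0,-0.009,0,0,0,0.005, 0,0,-0.010,0,0,0,0.005, 0,0,-0.010,0,0,0,0.005]'
```

```text
time: 21.95
ee_pos: [0.5318, -0.2491, 0.1529]
ee_rot: [0.099, 0.995, 0.0, 0.0]
wrist_force: [-6.2, 2.2, 13.0]
grip_width: 0.0127
finger_force: 71.0
```

```bash
python3 -m crank '[0,0,-0.001,0,0,0,0.005, 0,0,-0.001,0,0,0,0.005, 0,0,-0.001,0,0,0,0.005, 0,0,-0.001,0,0,0,0.005, 0,0,-0.001,0,0,0,0.005]'; python3 look.py
```

```text
time: 22.58
ee_pos: [0.5319, -0.2492, 0.1528]
ee_rot: [0.099, 0.995, 0.0, 0.001]
wrist_force: [-7.6, 2.6, 20.4]
grip_width: 0.0126
finger_force: 72.1
side [ 0.5319 -0.2492  0.1528] [-7.6  2.6 20.4] -11.400000000000006
key ((array([ 0.5306, -0.2429]), array([0.0156, 0.0757]), 81.6), 72, array([ 0.5269, -0.241 ,  0.1692])) [ 0.4932 -0.2544  0.1569] [ 0.5677 -0.2314  0.1755]
lock ((array([ 0.5335, -0.241 ]), array([0.0397, 0.0478]), 87.0), 111, array([ 0.5317, -0.2368,  0.1394])) [ 0.5092 -0.2619  0.1301] [ 0.5568 -0.2207  0.1488]
top [ 0.5319 -0.2492  0.1528] [-6.5  3.1 21. ] -11.400000000000006
key ((array([ 0.5311, -0.2483]), array([0.0131, 0.0803]), 79.3), 86, array([ 0.5241, -0.2457,  0.172 ])) [ 0.4914 -0.26    0.1648] [ 0.5699 -0.2345  0.1761]
lock ((array([ 0.5304, -0.2424]), array([0.0456, 0.0384]), 24.6), 83, array([ 0.5225, -0.2347,  0.138 ])) [ 0.5087 -0.2686  0.1301] [ 0.5582 -0.2223  0.1444]
```

Fully seated. I relieve the downforce and turn clockwise.

```bash
python3 -m crank '[0,0,0.0015,0,0,-6,0.005, 0,0,0.0015,0,0,-12,0.005, 0,0,0.0015,0,0,-18,0.005, 0,0,0.0015,0,0,-24,0.005, 0,0,0.0015,0,0,-30,0.005]'
```

```text
time: 23.3
ee_pos: [0.5327, -0.2487, 0.1529]
ee_rot: [0.355, 0.935, 0.001, 0.001]
wrist_force: [0.2, 2.1, 5.9]
grip_width: 0.0122
finger_force: 70.1
```

```bash
python3 -m crank '[0,0,0,0,0,-7,0.005, 0,0,0,0,0,-14,0.005, 0,0,0,0,0,-21,0.005, 0,0,0,0,0,-28,0.005, 0,0,0,0,0,-35,0.005]'; python3 look.py
```

```text
time: 23.92
ee_pos: [0.5327, -0.2487, 0.1529]
ee_rot: [0.62, 0.785, 0.001, 0.001]
wrist_force: [-0.9, 2.8, 7.6]
grip_width: 0.0127
finger_force: 70.1
side [ 0.5327 -0.2487  0.1529] [-0.9  2.8  7.6] -76.6
key ((array([ 0.5319, -0.2429]), array([0.0128, 0.078 ]), 13.4), 59, array([ 0.5299, -0.2321,  0.1705])) [ 0.5195 -0.2809  0.1402] [ 0.5466 -0.2042  0.176 ]
lock ((array([ 0.5315, -0.243 ]), array([0.0486, 0.0428]), 24.4), 92, array([ 0.5315, -0.237 ,  0.1384])) [ 0.5093 -0.2696  0.1306] [ 0.5576 -0.2186  0.1462]
top [ 0.5327 -0.2487  0.1529] [-0.7  3.4  8.6] -76.9
key ((array([ 0.528 , -0.2304]), array([0.0131, 0.0459]), 11.8), 103, array([ 0.528 , -0.2286,  0.1718])) [ 0.5186 -0.2521  0.1688] [ 0.5362 -0.207   0.1751]
lock ((array([ 0.5322, -0.2409]), array([0.0502, 0.034 ]), 8.3), 134, array([ 0.5322, -0.2386,  0.1382])) [ 0.5088 -0.2611  0.1301] [ 0.5583 -0.2233  0.1438]
```

```bash
python3 -m crank '[0,0,0,0,0,-7,0.005, 0,0,0,0,0,-14,0.005, 0,0,0,0,0,-19,0.005, 0,0,0,0,0,-22,0.005, 0,0,0,0,0,-23,0.005]'; python3 -c "
from bench import ctrl;print(ctrl.get_state()['ft_torque'])"
```

```text
time: 24.65
ee_pos: [0.5327, -0.2488, 0.1529]
ee_rot: [0.763, 0.647, 0.001, 0.001]
wrist_force: [-0.2, 2.3, 8.2]
grip_width: 0.0123
finger_force: 70.3
[0.56386098 0.24613643 0.06720418]
```

```bash
python3 -m crank '[0,0,0,0,0,-1,0.005, 0,0,0,0,0,-2,0.005, 0,0,0,0,0,-3,0.005, 0,0,0,0,0,-3,0.005, 0,0,0,0,0,-3,0.005]'; python3 -c "
from bench import ctrl;print(ctrl.get_state()['ft_torque'])"
```

```text
time: 25.28
ee_pos: [0.5327, -0.2488, 0.1529]
ee_rot: [0.779, 0.627, 0.001, 0.0]
wrist_force: [-1.6, 2.4, 8.1]
grip_width: 0.0123
finger_force: 70.2
[ 0.58790574  0.19949066 -0.01642878]
```

```bash
python3 -m crank '[0,0,0,0,0,-2,0.005, 0,0,0,0,0,-4,0.005, 0,0,0,0,0,-4,0.005, 0,0,0,0,0,-4,0.005, 0,0,0,0,0,-4,0.005]'; python3 -c "
from bench import ctrl;print(ctrl.get_state()['ft_torque'])"
```

```text
time: 25.9
ee_pos: [0.5327, -0.2487, 0.1529]
ee_rot: [0.8, 0.599, 0.001, 0.0]
wrist_force: [-0.8, 2.9, 9.1]
grip_width: 0.0125
finger_force: 70.2
[ 0.52897787  0.19863414 -0.02304635]
```

```bash
python3 -m crank '[0,0,0,0,0,0,0.02, 0,0,0,0,0,0,0.035, 0,0,0,0,0,0,0.035, 0,0,0,0,0,0,0.035, 0,0,0,0,0,0,0.035]'
python3 -m crank '[0,0,0.02,0,0,0,0.035, 0,0,0.05,0,0,0,0.035, 0,0,0.09,0,0,0,0.035, 0,0.04,0.12,0,0,0,0.035, 0,0.08,0.12,0,0,0,0.035]'
python3 -m crank '[0,0.05,0,0,0,0,0.035, 0,0.1,0,0,0,0,0.035, 0,0.15,0,0,0,0,0.035, -0.05,0.18,0,0,0,0,0.035, -0.08,0.2,0,0,0,0,0.035]'
python3 - <<'E'
from fit import *
L=[]
for n in ("top","side"):
    f=ctrl.grab_frame(n); P=pts(f); I=f["image"]; C=I[f["depth"]>0].astype(int); B,G,R=C.T
    red=(R>2*G)&(R>2*B)&(R>60)&near(P,.532,-.247,.07,.15,.2); print("key",box(red,P),P[red].min(0),P[red].max(0))
    m=(P[:,1]>-.2)&(P[:,1]<-.1)&(abs(P[:,0]-.55)<.14)&(P[:,2]>.070)&(P[:,2]<.095)&(B>1.8*R); print("face",box(m,P))
    L.append(cv2.resize(I[180:280,310:430] if n=="top" else I[80:200,240:370],(400,400)))
cv2.imwrite("pics/fin.png",np.hstack(L))
E
```

```text
time: 26.52
ee_pos: [0.5317, -0.2491, 0.1517]
ee_rot: [0.801, 0.599, -0.0, -0.0]
wrist_force: [1.2, 0.4, -0.1]
grip_width: 0.0349
finger_force: 0.0
time: 27.15
ee_pos: [0.5326, -0.1694, 0.2742]
ee_rot: [0.801, 0.598, 0.002, 0.002]
wrist_force: [-0.1, 1.0, -0.3]
grip_width: 0.0347
finger_force: 0.0
time: 27.78
ee_pos: [0.4498, 0.0322, 0.2713]
ee_rot: [0.8, 0.6, -0.001, -0.0]
wrist_force: [0.4, -0.0, 0.4]
grip_width: 0.0352
finger_force: 0.0
key ((array([ 0.5327, -0.2464]), array([0.0808, 0.0134]), 73.7), 210, array([ 0.5321, -0.245 ,  0.171 ])) [ 0.5160577  -0.28450283  0.15782606] [ 0.54946618 -0.20641434  0.17600191]
face ((array([ 0.5422, -0.1811]), array([0.0156, 0.1722]), 81.7), 450, array([ 0.5415, -0.1796,  0.0848]))
key ((array([ 0.5309, -0.2505]), array([0.0062, 0.0107]), 36.3), 8, array([ 0.5301, -0.2498,  0.1715])) [ 0.5265373  -0.25633039  0.1639918 ] [ 0.53439997 -0.24567773  0.1742161 ]
face ((array([ 0.5429, -0.1785]), array([0.0175, 0.1702]), 81.1), 313, array([ 0.5392, -0.1759,  0.0822]))
```

View pics/fin.png

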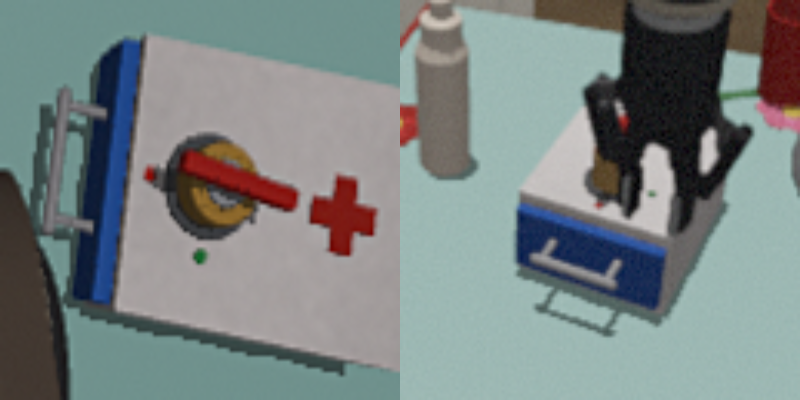

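The key bar (240,180) lies along the cabinet at −106°, and the seated height is unchanged. The drawer is shut and the gripper is clear, so I hand in.

```bash
python3 -m crank '[0,0,0,0,0,0,0.035, 0,0,0,0,0,0,0.035, 0,0,0,0,0,0,0.035, 0,0,0,0,0,0,0.035, 0,0,0,0,0,0,0.035]' >/dev/null; python3 -c "
from bench import ctrl;print(ctrl.hand_in())"
```

```text
the job is handed in; nothing more can be done
None
```

I've handed in the job, with no verdict returned: the case is flat in the shut drawer, tab towards the handle, and the key is seated in the lock and turned clockwise to about 1.55 rad by the camera fit; I never felt the hard stop.

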